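# Nip a book spine: right spacer, four clicks, hold

### The job

A freshly glued notebook stands in the green spine clamp. Stand the 24 mm spacer (the middle one of the three aluminium blocks) upright on the clamp's bed, broad face towards the book, in the gap between the book and the cork pad; let go of it, then swing the red-knobbed lever exactly four clicks, counted by feel and never a fifth, so that the pad nips the spacer against the book. The lever springs back if released, so finish still holding its red knob at the fourth click; leave everything else on the bench where it is.

Things in the scene. Friction and masses are not known exactly. Their poses are not given: they have to be found in the camera images.
- press: green spine clamp, fixed on the bench. Plate 220 (x) x 340 (y, -190 to +150) x 25 mm; origin on the bench; bed at z = 25 mm. A blue notebook is fixed on it, its face to the gap at y = +60, 150 mm long in x, top at z = 75 mm. The cork pad faces it from y = +20 at rest: gap 40 mm wide, 130 mm long in x, open above and at the x ends; jaw top z = 70 mm. Lever axis, upright, at x = +30, y = -100 mm
- spacer_thin: aluminium block 18 mm thick (own y) x 56 mm long (own x) x 90 mm tall, standing on the bench; origin at the centre of its underside. A wrong size. Mass about 0.25 kg, like the other two
- spacer_mid: aluminium block 24 mm thick (own y) x 56 mm long (own x) x 90 mm tall, standing on the bench; origin at the centre of its underside. The right one. In the clamp its top stands 115 mm above the bench, 40 mm clear of the book
- spacer_thick: aluminium block 30 mm thick (own y) x 56 mm long (own x) x 90 mm tall, standing on the bench; origin at the centre of its underside. A wrong size
- lever (a joint): click lever's angle about its upright axis: 0 at rest, growing clockwise seen from above (the knob swings along the clamp's front to its +y), up to 1.3 rad. A spring always drives it back to 0, over the clicks too: about 4 N at the knob at rest, 5.5 N at click four; the nipped pad adds 1 to 3 N. The pad closes 24.5 mm per rad
- lever_knob: red upright cylinder, 24 mm diameter, 45 mm tall, at the lever's free end; origin under its centre, 60 mm above the bench, 170 mm from the lever's axis. At lever angle q it lies from the axis in the direction (-cos(0.5 - q), -sin(0.5 - q)) in the clamp's frame. It spins freely on its pin; pinch it from above or push it
- click_box: steel box with a red line, 36 x 30 x 30 mm, beside the brass hub; carries the pawl. Origin on the lever's axis at bench height; axes as the clamp's but turned up to 0.06 rad either way, shifting all clicks. First tooth met after 0.09 to 0.25 rad. Crests (the clicks) are 0.17 rad apart, 29 mm at the knob; see point pawl_tip for the feel
- pawl_tip (a point): tip of the pawl at the hub's teeth. Felt at the slowly swung knob: as a tooth is met the resistance climbs by 3 to 8 N, then drops suddenly by about as much as its crest passes (the click), stays low, and climbs again from midway to the next click. Hold midway between clicks four and five, where the fifth climb begins: some 15 mm of knob travel past click four, 15 mm short of five
- pad: cork pad on the moving jaw, 130 x 12 x 38 mm, its face towards the book 20 mm from its origin in +y, z = 31 to 69 mm. Sprung: gives up to 12 mm, 2 N at first touch and 1.5 N more per mm
- paste_jar: glass jar with white lid, 72 mm diameter, 90 mm tall; bystander, origin under its centre
- glue_jar: glass jar with white lid, 68 mm diameter, 80 mm tall; bystander, origin under its centre
- bone_folder: flat white folder 150 x 22 x 5 mm lying on the bench; bystander, origin under its centre
- weight: dark steel weight with a knob, 64 mm diameter, 75 mm tall; bystander, origin under its centre
- notebook: red notebook 100 x 140 x 18 mm lying on the bench; bystander, origin under its centre
Mind the look-alikes: they are no part of the job. What is shaped like the spacer_mid but pink is not meant.

How it is judged (in metres and radians):
On the way, in this order (a step that is already met when the one before it is completed fails the run):
1. the 24 mm spacer stands released on the bed in the gap, with the lever not yet clicked (x of spacer_mid in the frame of press between -0.035 and 0.035 m and y of spacer_mid in the frame of press between 0.022 and 0.056 m and z of spacer_mid in the frame of press between 0.02 and 0.03 m and angle between spacer_mid's own z axis and vertical below 0.12 rad and contact force between the fingers and spacer_mid below 0.2 N and value of joint lever below 0.15 rad), for 0.2 s.
2. with the spacer in place, the lever has passed its fourth click (x of spacer_mid in the frame of press between -0.035 and 0.035 m and y of spacer_mid in the frame of press between 0.022 and 0.056 m and z of spacer_mid in the frame of press between 0.02 and 0.03 m and angle between spacer_mid's own z axis and vertical below 0.12 rad and contact force between the fingers and spacer_mid below 0.2 N and y of lever_knob in the frame of click_box above 0.0455 m), for 0.1 s.
At the end, for the whole second after the job is handed in: 24 mm spacer upright on the bed in the gap (35 mm along x, tilt and twist under 0.12 rad), free of the fingers, nipped by the pad with over 1.5 N; fingers hold the still lever (over 1 N) between clicks four and five (knob y in click_box frame 45.5 to 72 mm) (all of step 2 and angle between the y axis of spacer_mid and the y axis of press, either way round below 0.12 rad and contact force between pad and spacer_mid above 1.5 N and y of lever_knob in the frame of click_box below 0.072 m and contact force between the fingers and lever_knob above 1 N and velocity of joint lever below 0.1 rad/s); the arm keeps its last pose, push and grip.
It fails at once if the lever goes past the fifth click (y of lever_knob in the frame of click_box above 0.0735 m).
It fails at once if a bystander or another spacer is moved more than 30 mm or knocked over (distance of any of spacer_thin, spacer_thick, paste_jar, glue_jar, bone_folder, weight, notebook from where it was at the start of the episode above 0.03 m or angle between any of spacer_thin, spacer_thick, paste_jar, glue_jar, bone_folder, weight, notebook's own z axis and vertical above 0.5 rad).
It also fails if it takes over 67 s, if anything falls off the work surface, if the arm or the gripper's body presses on something with over 40 N, if the wrist force passes 120 N, or if a joint passes its speed limit or range.

### The arm

A 6-joint arm with a two-finger parallel gripper is mounted at the origin on the work surface. World frame = base frame: x ahead of the robot, y to its left, z up, the work surface at z = 0. Lengths are in mm, angles in rad, forces in N, time in s.
With the tool pointing down it reaches from about 400 to 925 mm from the base axis. Payload 12.5 kg.
Tool frame: the origin (TCP) lies at the very end of the fingers, on their centre line; the grasp point (between the pads) lies 19 mm behind it; z points along the fingers, x is the direction in which the jaws open and shut, and the axes are right-handed (so a half turn about z gives the same grasp; the last joint's range is limited). The gripper opens to 95 mm and grips with 3 to 60 N. Pads are 20 mm wide; open, the fingers measure 119 mm over their backs; the gripper's body (75 mm by 180 mm) begins 59 mm behind the grasp point.
Start: joints at [1.203, 0.491, 1.559, -0, 1.092, -0.106], TCP at [161.746, 603.73, 176.561] pointing down, gripper open.
Joint ranges: [-3.1, 3.1], [-0.84, 2.19], [0.05, 2.79], [-1.13, 4.28], [0.06, 2.93], [-2.69, 2.69]. Speed limits (rad/s): [2.22, 2.22, 2.79, 3.14, 3.14, 3.14].

### API

Orientations are given as [roll, pitch, yaw] about the fixed x, y, z axes, in that order (R = Rz(yaw) Ry(pitch) Rx(roll)).
In Python, from cell import state, viewer, ticket, look_for, regions_of gives the robot as it stands.
- The arm moves only by the shell command python3 -m inch 'ROWS'. ROWS is JSON, a list of rows, each a list of 7 numbers: the turn, a rotation vector about the world's x, y, z in degrees, then the shift along the world's x, y, z in mm, then the opening, from -1 (shut) to 1 (fully open). In form: [[rx, ry, rz, tx, ty, tz, hand], ...]. A call has 1 to 10 rows; each row shifts and turns the commanded pose from where the row before left it; what a row does not reach is not made up. A row lasts 1/10 s, in which the tool goes at most 50 mm and 8.59 degrees, less where a joint would pass 70% of its speed; a pose out of reach is approached as far as the arm can. A call with a gripper value outside its range is refused whole. The fingers move at their own pace and stop on an object; the grip force is fixed at half the most. Time passes only in rows, so rows that do not move let the fingers close. It gives the time, the measured TCP pose, the force and the opening at its end, in the units of the state.
- state(): the state, without advancing time (a new reading comes with each control period).
- viewer.read_camera(name): name is "side" or "top" or "wrist"; returns a dict with "color" (400x640x3 uint8, red, green, blue), "depth" (400x640 float32, mm along the optical axis (not along the pixel's ray), 0 where there is no reading), "fx", "fy", "cx", "cy" (pixels), "position" and "orientation" of the camera in the world. Camera axes: x right, y down, z forward; pixel columns grow to the right and rows downward; lengths in mm; the calibration is good to about 2 mm. The wrist camera is an equidistant fisheye: a pixel r from the principal point sees the ray r / f radians off the axis. A picture is of the moment at which its call begins.
- ticket.job_done(): hands the job in, once; it reports no verdict.
Trained networks look in the newest picture that a camera, given by its name, has taken for a name from the list of things; names that differ only in an ending like _2 or _b are one class to them, and where a whole thing is asked for, a point or a joint stands for the part that bears it (a point fixed in the world has none). Each returns a list of dicts, best first, with "score" (0 to 1); they miss things now and then, are a little off and sometimes report something else, mostly with a low value. They report only what shows in the picture. A call takes as long as a camera call. They do not tell look-alikes from the thing itself.
- look_for(name, camera): "box" ([left, top, right, bottom] as shares, 0 to 1, of the picture: columns of its width, rows of its height, round what is visible of it).
- regions_of(name, camera): "pixels" (400x640 bool, what is visible of it) and "box" ([left, top, right, bottom] as shares, 0 to 1, of the picture: columns of its width, rows of its height, round what is visible of it).
The state is a dict: "t": time; "joints": joint angles; "qvel": joint speeds; "tau": joint torques, N m; "eef_pos": TCP position; "tcp_rot": TCP orientation; "ft_force": force on the tool from outside, world axes, zero at the start; "moment": the same for the moment, N m; "opening": opening from 0.0 (shut) to 1.0 (fully open).
Only numpy, scipy, OpenCV 4.12 (cv2) and the standard library are available. Lean on these libraries where they do the work, as an engineer would, in place of code of your own. Each camera call takes 0.05 s, during which the arm holds its last target. There are 200 camera calls.

## Working session

There is one attempt and no reset: what is moved stays moved. The work goes in short steps, Python scripts to look and compute and a shell command to move; the robot and the scene stay as the last step left them, time stands still between calls to the robot, and variables do not carry over. Pictures are saved under pics/ and viewed, on a budget of 10 in all, crops included, one or two more only if the job needs it, and the job is handed in when it is done.

```bash
mkdir -p pics; cat > h.py <<'E'
import numpy as np, cv2
from scipy.spatial.transform import Rotation as R
from cell import state, viewer, ticket, look_for, regions_of
def Rm(o):
    o=np.array(o,float)
    return o if o.shape==(3,3) else (R.from_quat(o).as_matrix() if o.size==4 else R.from_euler('xyz',o).as_matrix())
def cloud(c):
    h,w=c['depth'].shape; v,u=np.mgrid[:h,:w]; z=c['depth'].astype(float)
    p=np.stack([(u-c['cx'])/c['fx']*z,(v-c['cy'])/c['fy']*z,z],-1)
    P=p@Rm(c['orientation']).T+np.array(c['position']); P[z<=0]=np.nan
    return P
def save(n,img): cv2.imwrite('pics/'+n+'.png',img[:,:,::-1])
E
python3 - <<'E'
from h import *
print(state())
for n in ['top','side']:
    c=viewer.read_camera(n); save(n,c['color']); P=cloud(c); np.save(n+'.npy',P)
    print(n,c['fx'],c['cx'],c['cy'],c['position'],c['orientation'])
    for t in ['press','spacer_thin','spacer_mid','spacer_thick','lever_knob','click_box','pad','paste_jar','glue_jar','bone_folder','weight','notebook']:
        for r in regions_of(t,n)[:4]:
            m=r['pixels']; q=P[m]; q=q[~np.isnan(q[:,0])]
            b=np.array(r['box'])*[640,400,640,400]
            print(t,round(r['score'],2),b.round(),np.nanmedian(q,0).round() if len(q) else None, np.percentile(q[:,2],95).round() if len(q) else None)
E
```

```text
{'t': 0.0, 'joints': array([ 1.20339261e+00,  4.91526904e-01,  1.55948290e+00, -2.85181433e-05,
        1.09168316e+00, -1.05640119e-01]), 'qvel': array([ 0.00010669,  0.00277059, -0.00065214, -0.00030026,  0.00039535,
       -0.00056812]), 'tau': array([ 8.06492535e-04, -6.12665176e+01, -2.58185184e+01,  6.93386444e-02,
        4.82526398e-02, -1.16856295e-04]), 'eef_pos': array([161.64211091, 603.42598318, 175.97053869]), 'tcp_rot': array([-3.14150178e+00,  1.09684345e-03,  1.30904594e+00]), 'ft_force': array([-0.281678  ,  0.28187684,  0.34119969]), 'moment': array([-0.03001452, -0.00550321, -0.00754693]), 'opening': 0.9983733654710581}
top 470.2430878749283 306.8735011696677 195.46866907839214 [ 468.4598544    33.92905283 1308.70804665] [-3.06385607 -0.00865785 -1.5512027 ]
press 0.84 [192. 144. 326. 243.] [578. 159.  29.] 82.0
spacer_thin 0.72 [409. 191. 425. 217.] [ 545. -263.   84.] 93.0
spacer_thin 0.5 [237. 162. 249. 212.] [592. 196.  69.] 73.0
spacer_thin 0.49 [308. 236. 315. 245.] [449.  13. 105.] 110.0
spacer_mid 0.93 [438. 187. 464. 209.] [ 570. -351.   82.] 93.0
spacer_
[... 1411 characters left out ...]
0.48 [278. 198. 287. 212.] [448.   7.  96.] 106.0
lever_knob 0.41 [258.  90. 296. 125.] [616. 449.  18.] 22.0
click_box 0.56 [400. 179. 428. 220.] [ 774. -105.   68.] 91.0
click_box 0.51 [329. 193. 344. 210.] [595.  -9.  52.] 57.0
pad 0.8 [279. 139. 321. 157.] [580. 196.  67.] 71.0
paste_jar 0.89 [400. 177. 426. 217.] [ 773. -107.   69.] 92.0
paste_jar 0.7 [278. 198. 288. 214.] [448.   6.  98.] 107.0
paste_jar 0.36 [259.  89. 295. 125.] [615. 449.  18.] 22.0
glue_jar 0.81 [427. 262. 460. 299.] [ 696. -329.   75.] 82.0
bone_folder 0.77 [277. 309. 324. 363.] [ 362. -278.    5.] 8.0
weight 0.91 [189. 120. 211. 148.] [347. 403.  42.] 76.0
notebook 0.64 [260.  88. 298. 124.] [616. 449.  18.] 22.0
```

```bash
python3 - <<'E'
import cv2,numpy as np
t=cv2.imread('pics/top.png'); s=cv2.imread('pics/side.png')
a=cv2.resize(t[90:310,110:510],(800,440),interpolation=cv2.INTER_CUBIC); cv2.imwrite('pics/topc.png',a)
b=cv2.resize(s[220:390,330:480],None,fx=3.5,fy=3.5,interpolation=cv2.INTER_CUBIC); cv2.imwrite('pics/sidec.png',b)
E
```

```text
(no output)
```

View pics/topc.png

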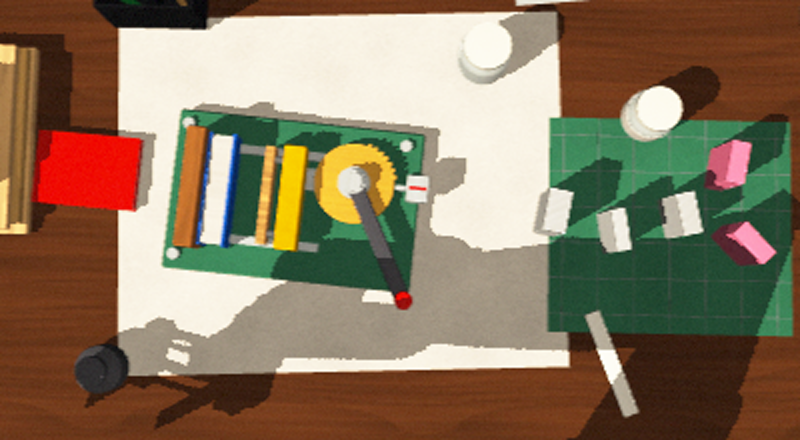

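View pics/sidec.png

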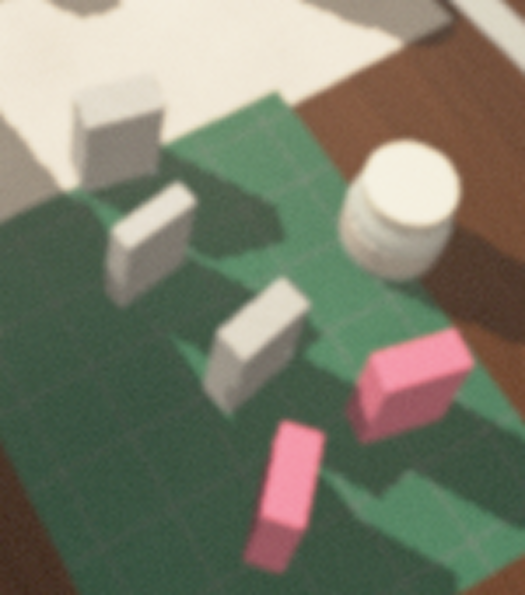

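Candidates for the mid spacer (topc pixels): grey blocks at (555,211), (615,230) and (683,215). The pink look-alikes at (728,165) and (745,243) are ruled out. I'll measure the grey thicknesses and the clamp's yaw next.

```bash
python3 - <<'E'
from h import *
for n in ['top','side']:
    P=np.load(n+'.npy'); 
    for nm,(x,y) in dict(a=(565,-185),b=(542,-268),c=(565,-355)).items():
        m=(abs(P[...,0]-x)<50)&(abs(P[...,1]-y)<45)&(P[...,2]>84)
        q=P[m][:,:2].astype(np.float32); (cx,cy),(w,h),a=cv2.minAreaRect(q)
        print(n,nm,round(cx),round(cy),round(w),round(h),round(a,1),len(q),'area est',len(q))
P=np.load('top.npy'); C=cv2.imread('pics/top.png')[:,:,::-1].astype(int)
r,g,b=C[...,0],C[...,1],C[...,2]
reg=(P[...,1]<330)&(P[...,1]>-60)&(P[...,0]>430)&(P[...,0]<720)
def rect(nm,m):
    q=P[m&reg]; q=q[~np.isnan(q[:,0])]
    print(nm,[np.round(v,1) for v in cv2.minAreaRect(q[:,:2].astype(np.float32))],len(q),q[:,2].mean().round())
z=P[...,2]
rect('plate',(z>14)&(g>r+20)&(g>b)&(z<32))
rect('yellow jaw',(r>150)&(g>120)&(b<110)&(z>60)&(P[...,1]<150)&(P[...,1]>80))
rect('book',(z>66)&(P[...,1]>170))
rect('cork/jaw',(z>62)&(P[...,1]>100)&(P[...,1]<170))
rect('knob',(r>140)&(g<80)&(b<80)&(z>98))
E
```

```text
top a 570 -187 31 56 78.6 248 area est 248
top b 547 -269 55 19 7.9 156 area est 156
top c 570 -358 56 26 11.6 207 area est 207
side a 570 -186 32 56 79.3 291 area est 291
side b 547 -269 57 19 8.4 208 area est 208
side c 570 -358 57 24 12.1 302 area est 302
plate [array([581.9, 162.9]), array([337.6, 219.8]), np.float64(85.0)] 4740 25.0
yellow jaw [array([615.8, 148.1]), array([ 4., 66.]), np.float64(87.0)] 34 70.0
book [array([588.6, 237.3]), array([143.9, 159.6]), np.float64(85.7)] 1842 76.0
cork/jaw [array([582.7, 157.7]), array([ 24.5, 138.8]), np.float64(89.8)] 415 70.0
knob [array([448.8,  12.6]), array([20.3, 20.5]), np.float64(1.2)] 59 105.0
```

```bash
python3 -m inch '[[0,0,2,29,-43,2.5,1],[0,0,2,29,-43,2.5,1],[0,0,2,29,-43,2.5,1],[0,0,2,29,-43,2.5,1],[0,0,2,29,-43,2.5,1],[0,0,2,29,-43,2.5,1],[0,0,2,29,-43,2.5,1],[0,0,2,29,-43,2.5,1],[0,0,2,29,-43,2.5,1],[0,0,2,29,-43,2.5,1]]' | tail -5
python3 -m inch '[[0,0,0.7,10,-43,0,1],[0,0,0.7,10,-43,0,1],[0,0,0.7,10,-43,0,1],[0,0,0.7,10,-43,0,1],[0,0,0.7,10,-43,0,1],[0,0,0.7,10,-43,0,1],[0,0,0.7,10,-43,0,1],[0,0,0.7,10,-43,0,1],[0,0,0.7,10,-43,0,1],[0,0,0.7,10,-43,0,1]]' | tail -5
python3 -m inch '[[0,0,0,6,-34,0,1],[0,0,0,6,-34,0,1],[0,0,0,6,-33,0,1],[0,0,0,0,0,0,1],[0,0,0,0,0,0,1],[0,0,0,0,0,0,1]]' | tail -5
python3 - <<'E'
from h import *
c=viewer.read_camera('wrist'); save('w1',c['color']); print(c['position'],c['orientation'],c['fx'],c['cx'],c['cy'])
E
```

```text
t: 2.3
eef_pos: [441.9, 187.8, 201.0]
tcp_rot: [3.141, -0.0, 1.66]
ft_force: [1.2, 0.3, -0.3]
opening: 1.0
t: 3.3
eef_pos: [541.1, -242.3, 200.8]
tcp_rot: [3.141, 0.0, 1.781]
ft_force: [0.8, -0.4, 0.2]
opening: 0.999
t: 3.9
eef_pos: [558.9, -340.4, 200.6]
tcp_rot: [-3.141, -0.001, 1.781]
ft_force: [-0.6, 0.1, -0.0]
opening: 0.997
[ 485.12175863 -356.19932705  407.42276338] [ 2.87326108e+00 -6.59040561e-04  1.77990720e+00] 309.70691628693146 319.4130760290357 203.11459035968863
```

View pics/w1.png

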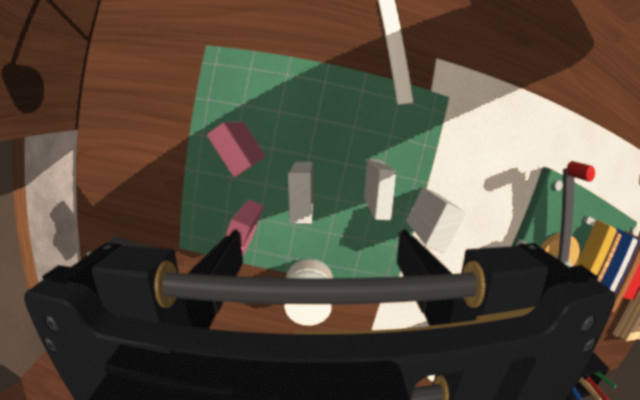

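The grey block at (300,190) is the third aluminium one, measured 24 x 56 mm, and the pinks at (235,150) and (245,220) are not wanted. I'll correct the position, partly close the gripper and descend.

```bash
python3 -m inch '[[0,0,0,5,-9,0,0],[0,0,0,6,-9,0,0],[0,0,0,0,0,-30,0],[0,0,0,0,0,-30,0],[0,0,0,0,0,0,0],[0,0,0,0,0,0,0],[0,0,0,0,0,0,0]]' | tail -5
python3 - <<'E'
from h import *
c=viewer.read_camera('wrist'); save('w2',c['color'])
E
```

```text
t: 4.65
eef_pos: [570.8, -359.9, 142.3]
tcp_rot: [3.14, 0.002, 1.78]
ft_force: [-0.5, -0.3, 0.5]
opening: 0.514
```

View pics/w2.png

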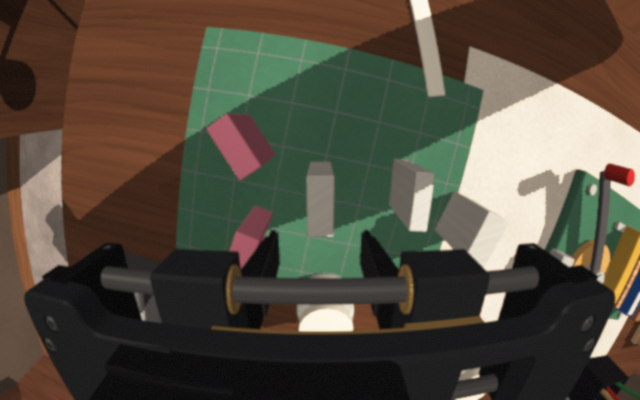

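The block is centred between the fingers (columns 272 to 368, block at 320). Next I descend and grip.

```bash
python3 -m inch '[[0,0,0,0,1,-28,0],[0,0,0,0,0,-28,0],[0,0,0,0,0,-28,0],[0,0,0,0,0,0,0],[0,0,0,0,0,0,-1],[0,0,0,0,0,0,-1],[0,0,0,0,0,0,-1],[0,0,0,0,0,0,-1],[0,0,0,0,0,0,-1]]' | tail -5
```

```text
t: 5.6
eef_pos: [570.2, -358.5, 57.3]
tcp_rot: [3.141, 0.001, 1.78]
ft_force: [-0.2, -0.0, 0.2]
opening: 0.137
```

```bash
python3 -m inch '[[0,0,0,0,0,0,-1],[0,0,0,0,0,0,-1]]' | tail -2
python3 - <<'E'
from h import *
c=viewer.read_camera('side'); save('s2',cv2.resize(c['color'][250:390,330:480],None,fx=3.5,fy=3.5))
E
```

```text
ft_force: [0.4, 0.6, -0.6]
opening: 0.015
```

View pics/s2.png

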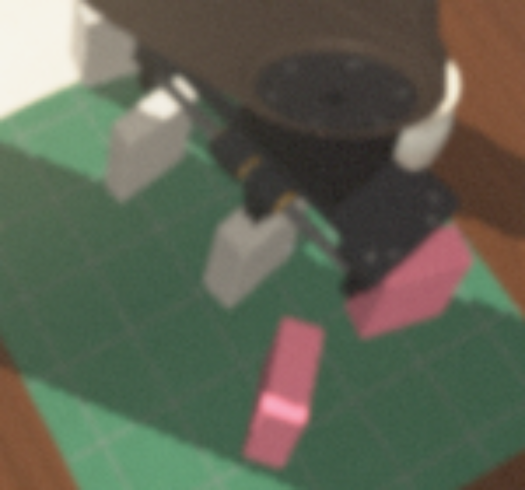

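```bash
python3 - <<'E'
from h import *
c=viewer.read_camera('side'); P=cloud(c); c2=viewer.read_camera('top'); P2=cloud(c2)
C=c['color'].astype(int)
for r in regions_of('spacer_mid','side'):
    q=P[r['pixels']]; q=q[q[:,2]>60]; print(np.nanmedian(q,0).round(),np.nanmin(q,0).round(),np.nanmax(q,0).round(),r['score'])
v,u=np.mgrid[290:340:4,380:425:4]
for a in range(290,340,5): print([tuple(P[a,b].round().astype(int)) for b in range(384,424,6)])
print(state()['opening'],state()['joints'])
a=c['color'][250:390,330:480];b=c2['color'][150:260,400:520]
save('s3',np.hstack([cv2.resize(a,None,fx=3,fy=3)[:330],cv2.resize(b,None,fx=3,fy=3)[:330]]))
E
```

```text
[ 640. -429.   88.] [ 554. -450.   60.] [ 666. -415.  198.] 0.61
[ 529. -446.   89.] [ 505. -470.   60.] [ 560. -416.   94.] 0.58
[ 552. -366.   88.] [ 540. -397.   60.] [ 591. -350.  189.] 0.56
[(np.int64(585), np.int64(-267), np.int64(3)), (np.int64(530), np.int64(-343), np.int64(196)), (np.int64(539), np.int64(-349), np.int64(198)), (np.int64(543), np.int64(-359), np.int64(214)), (np.int64(546), np.int64(-371), np.int64(234)), (np.int64(541), np.int64(-388), np.int64(269)), (np.int64(548), np.int64(-394), np.int64(274))]
[(np.int64(579), np.int64(-278), np.int64(2)), (np.int64(531), np.int64(-345), np.int64(178)), (np.int64(535), np.int64(-356), np.int64(195)), (np.int64(547), np.int64(-360), np.int64(190)), (np.int64(547), np.int64(-374), np.int64(216)), (np.int64(553), np.int64(-382), np.int64(226)), (np.int64(544), np.int64(-401), np.int64(272))]
[(np.int64(572), np.int64(-289), np.int64(3)), (np.int64(584), np.int64(-295), np.int64(3)), (np.int64(534), np.int64(-360), np.int64(181)), (np.int64(538), np.int64(-371), np.int64(198)), (np.int64(550), np.int64(-375), np.int64(195))
[... 1933 characters left out ...]
64(43)), (np.int64(567), np.int64(-370), np.int64(10)), (np.int64(583), np.int64(-374), np.int64(-2)), (np.int64(595), np.int64(-380), np.int64(-1)), (np.int64(606), np.int64(-387), np.int64(2))]
[(np.int64(528), np.int64(-359), np.int64(1)), (np.int64(540), np.int64(-365), np.int64(0)), (np.int64(549), np.int64(-374), np.int64(10)), (np.int64(562), np.int64(-379), np.int64(6)), (np.int64(577), np.int64(-383), np.int64(-2)), (np.int64(588), np.int64(-390), np.int64(1)), (np.int64(600), np.int64(-396), np.int64(1))]
0.007694301763464282 [-6.59338075e-01  6.83981021e-01  1.54324962e+00  1.07803466e-04
  9.14552110e-01 -2.43958867e+00]<stdin>:7: RuntimeWarning: invalid value encountered in cast
```

View pics/s3.png

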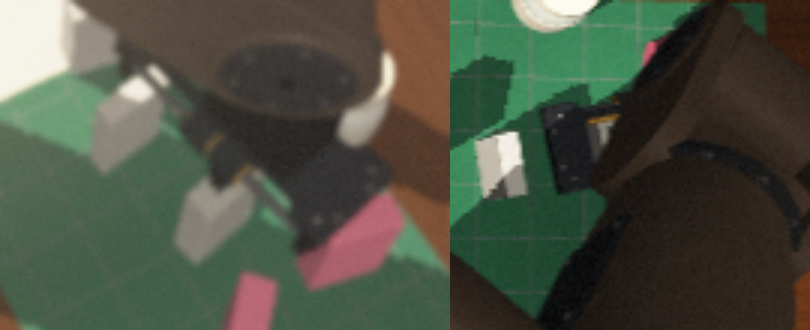

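The fingers closed on nothing while the block hasn't moved, so the true tip position disagrees with what I assumed. I'll check it against the depth data.

```bash
python3 - <<'E'
from h import *
s=state(); print(s['eef_pos'],s['tcp_rot'],s['opening'])
c=viewer.read_camera('side'); P=cloud(c); C=c['color'].astype(int)
for a in range(296,322,3): print(a,[(b,*[int(k) for k in np.nan_to_num(P[a,b])],int(C[a,b].sum())) for b in range(396,416,3)])
w=viewer.read_camera('wrist'); print(w['position'],w['orientation'])
Rc=Rm(w['orientation'])
def proj(p):
    d=Rc.T@(np.array(p)-w['position']); th=np.arctan2(np.hypot(d[0],d[1]),d[2]); k=w['fx']*th/np.hypot(d[0],d[1])
    return (w['cx']+k*d[0],w['cy']+k*d[1])
e=s['eef_pos']
for dz in (0,20,43,60): print(dz,np.round(proj(e+[0,0,dz])))
for p in [(543,-364,90),(597,-352,90),(570,-358,90)]: print('block',np.round(proj(p)))
save('w3',w['color'][130:330,200:460].repeat(3,0).repeat(3,1))
E
```

```text
[ 569.96052651 -358.33573508   56.56679588] [-3.14153510e+00 -2.00301326e-04  1.78018480e+00] 0.007694301763464282
296 [(396, 533, -358, 196, 159), (399, 538, -360, 195, 191), (402, 546, -360, 186, 247), (405, 549, -365, 193, 170), (408, 546, -374, 213, 148), (411, 548, -379, 220, 132), (414, 553, -382, 222, 120)]
299 [(396, 533, -359, 185, 172), (399, 536, -365, 193, 227), (402, 540, -368, 195, 167), (405, 545, -371, 195, 166), (408, 550, -373, 193, 161), (411, 549, -381, 211, 141), (414, 550, -386, 221, 130)]
302 [(396, 596, -304, -2, 228), (399, 536, -366, 182, 188), (402, 536, -373, 197, 166), (405, 540, -376, 198, 175), (408, 545, -379, 198, 158), (411, 551, -381, 196, 148), (414, 550, -388, 211, 149)]
305 [(396, 589, -312, 3, 249), (399, 597, -314, 0, 202), (402, 537, -375, 185, 155), (405, 538, -381, 196, 166), (408, 542, -384, 197, 168), (411, 549, -385, 191, 210), (414, 561, -382, 175, 205)]
308 [(396, 587, -317, 0, 243), (399, 556, -353, 106, 242), (402, 559, -358, 113, 149), (405, 539, -382, 182, 155), (408, 541, -387, 192, 220), (411, 548, -388, 187, 265), (414, 552, -391
[... 296 characters left out ...]
(405, 567, -364, 86, 419), (408, 572, -367, 87, 423), (411, 580, -368, 79, 382), (414, 595, -364, 54, 300)]
317 [(396, 546, -361, 88, 434), (399, 551, -364, 89, 443), (402, 556, -368, 91, 442), (405, 563, -369, 86, 438), (408, 573, -369, 73, 384), (411, 586, -366, 52, 364), (414, 611, -355, 0, 310)]
320 [(396, 543, -366, 85, 402), (399, 547, -370, 88, 436), (402, 554, -372, 85, 422), (405, 565, -371, 71, 379), (408, 578, -367, 48, 371), (411, 591, -365, 27, 387), (414, 606, -362, 3, 286)]
[ 496.19312759 -374.01292661  263.3428516 ] [ 2.87317230e+00 -3.37261216e-04  1.77942554e+00]
0 [319. 228.]
20 [319. 239.]
43 [319. 254.]
60 [319. 267.]
block [319. 203.]
block [320. 286.]
block [320. 247.]
```

View pics/w3.png

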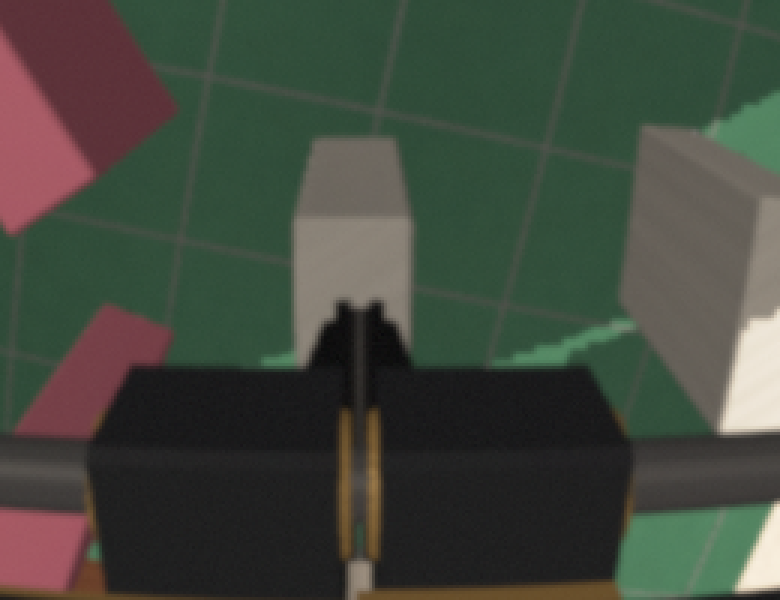

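The depth data shows the fingertips at true z≈100 mm while the state reports 57. The body underside at about 178 agrees with that, so reported z reads about 43 mm low, although x and y match. I'll open, go 42 mm lower, and re-grip while watching the force.

```bash
python3 -m inch '[[0,0,0,0,0,0,0],[0,0,0,0,0,0,0],[0,0,0,0,0,0,0],[0,0,0,0,0,0,0],[0,0,0,0,0,0,0],[0,0,0,0,0,0,0]]' | tail -2
python3 -m inch '[[0,0,0,0,0,-8,0],[0,0,0,0,0,-8,0],[0,0,0,0,0,0,0]]' | tail -5
python3 -m inch '[[0,0,0,0,0,-13,0],[0,0,0,0,0,-13,0],[0,0,0,0,0,0,0],[0,0,0,0,0,0,-1],[0,0,0,0,0,0,-1],[0,0,0,0,0,0,-1],[0,0,0,0,0,0,-1],[0,0,0,0,0,0,-1],[0,0,0,0,0,0,-1],[0,0,0,0,0,0,-1]]' | tail -5
python3 - <<'E'
from h import *
w=viewer.read_camera('wrist'); c=viewer.read_camera('side')
save('w4',np.vstack([w['color'][150:300,220:420],c['color'][270:370,330:480].repeat(1,0)[:, :150].copy() if 0 else cv2.resize(c['color'][260:360,340:473],(200,150))]).repeat(2,0).repeat(2,1))
E
```

```text
ft_force: [0.7, -0.5, -0.3]
opening: 0.452
t: 7.0
eef_pos: [569.3, -357.8, 38.9]
tcp_rot: [-3.14, -0.002, 1.78]
ft_force: [-0.8, -0.3, -0.8]
opening: 0.5
t: 8.0
eef_pos: [570.2, -358.5, 15.0]
tcp_rot: [3.141, 0.0, 1.78]
ft_force: [0.2, 0.6, 4.8]
opening: 0.252
```

View pics/w4.png

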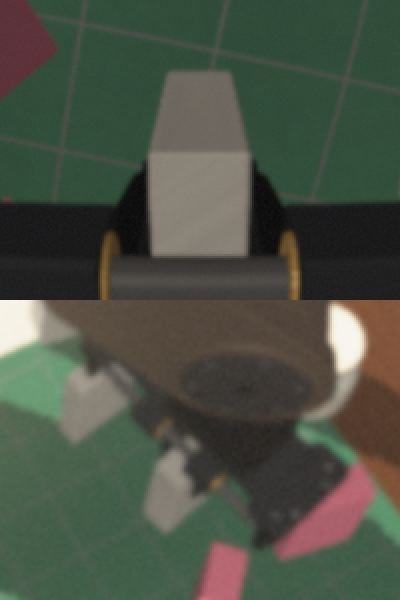

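The grip opening is 0.252, which is 24 mm and confirms the mid spacer. I'll lift and check.

```bash
python3 -m inch '[[0,0,0,0,0,5,-1],[0,0,0,0,0,10,-1],[0,0,0,0,0,25,-1],[0,0,0,0,0,0,-1],[0,0,0,0,0,0,-1],[0,0,0,0,0,0,-1]]' | tail -5
python3 - <<'E'
from h import *
c=viewer.read_camera('side'); P=cloud(c)
m=(P[...,0]>530)&(P[...,0]<556)&(P[...,1]>-385)&(P[...,1]<-345)&(P[...,2]>15)&(P[...,2]<160)
q=P[m]; print(len(q),np.percentile(q[:,2],[1,5,50,95,99]).round())
print(q[(q[:,2]>110)&(q[:,2]<140)].round()[:12])
E
```

```text
t: 8.7
eef_pos: [569.5, -358.0, 53.8]
tcp_rot: [-3.141, -0.001, 1.78]
ft_force: [-1.8, -0.3, -1.9]
opening: 0.253
285 [ 43.  48. 103. 129. 132.]
[[ 554. -346.  137.]
 [ 555. -346.  131.]
 [ 554. -349.  129.]
 [ 551. -349.  128.]
 [ 553. -350.  127.]
 [ 553. -352.  132.]
 [ 555. -353.  131.]
 [ 546. -349.  127.]
 [ 548. -350.  128.]
 [ 550. -351.  128.]
 [ 552. -352.  127.]
 [ 553. -353.  129.]]
```

```bash
python3 -m inch '[[0,0,0,0,0,23,-1],[0,0,0,0,0,23,-1],[0,0,0,0,0,23,-1],[0,0,0,0,0,23,-1],[0,0,-1,1,29,0,-1],[0,0,-1,1,29,0,-1],[0,0,-1,1,29,0,-1],[0,0,-1,1,29,0,-1],[0,0,-1,1,29,0,-1],[0,0,-1,1,29,0,-1]]' | tail -5
python3 -m inch '[[0,0,-1,1,38,0,-1],[0,0,-1,1,38,0,-1],[0,0,-1,1,38,0,-1],[0,0,-1,1,38,0,-1],[0,0,-1,1,38,0,-1],[0,0,-1,1,38,0,-1],[0,0,-1,1,38,0,-1],[0,0,-1,1,38,0,-1],[0,0,-1,1,38,0,-1],[0,0,-1,1,38,0,-1]]' | tail -5
python3 -m inch '[[0,0,-1,1,20,0,-1],[0,0,0,0,0,0,-1],[0,0,0,0,0,0,-1],[0,0,0,0,0,0,-1]]' | tail -5
```

```text
t: 9.75
eef_pos: [575.6, -183.1, 145.8]
tcp_rot: [-3.14, -0.001, 1.675]
ft_force: [-0.2, 0.6, -2.4]
opening: 0.254
t: 10.75
eef_pos: [585.6, 197.2, 145.8]
tcp_rot: [-3.14, 0.0, 1.5]
ft_force: [0.8, -0.3, -1.1]
opening: 0.253
t: 11.15
eef_pos: [586.9, 214.8, 146.2]
tcp_rot: [-3.141, 0.0, 1.483]
ft_force: [0.4, -0.5, -1.8]
opening: 0.253
```

```bash
python3 -m inch '[[0,0,0,0,8,-15,-1],[0,0,0,0,0,-25,-1],[0,0,0,0,0,0,-1],[0,0,0,0,0,0,-1]]' | tail -5
python3 - <<'E'
from h import *
w=viewer.read_camera('wrist')
c=viewer.read_camera('side'); P=cloud(c)
a=w['color'][60:310,170:470]; b=c['color'][90:230,250:400]
save('g1',np.hstack([cv2.resize(a,(480,400)),cv2.resize(b,(320,400))[:, :]]))
Rc=Rm(w['orientation'])
def proj(p):
    d=Rc.T@(np.array(p)-w['position']); th=np.arctan2(np.hypot(d[0],d[1]),d[2]); k=w['fx']*th/np.hypot(d[0],d[1])
    return np.round([(w['cx']+k*d[0]-170)*1.6,(w['cy']+k*d[1]-60)*1.6])
o=np.array([583.7,182.8,0]); X=np.array([.996,-.087,0]);Y=np.array([.087,.996,0])
for nm,l in dict(bookface=(-75,60,75),padend=(-65,20,69),sp_l=(-28,52,90),sp_r=(-28,28,90)).items(): print(nm,proj(o+X*l[0]+Y*l[1]+[0,0,l[2]]))
E
```

```text
t: 11.55
eef_pos: [586.8, 223.4, 106.1]
tcp_rot: [-3.14, 0.0, 1.483]
ft_force: [-0.6, 0.7, -0.7]
opening: 0.25
bookface [280.  98.]
padend [197. 118.]
sp_l [264. 201.]
sp_r [212. 201.]
```

View pics/g1.png

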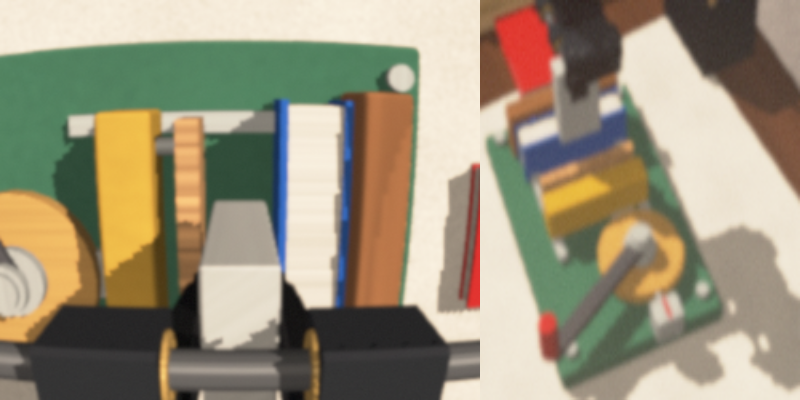

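The gap sits centred under the spacer: book face at col 278, cork edge at col 205, spacer foot at cols 213 to 267. I'll lower it.

```bash
python3 -m inch '[[0,0,0,0,0,-15,-1],[0,0,0,0,0,-15,-1],[0,0,0,0,0,-15,-1],[0,0,0,0,0,-14,-1],[0,0,0,0,0,0,-1],[0,0,0,0,0,0,-1]]' | tail -5
python3 -m inch '[[0,0,0,0,0,-2,-1],[0,0,0,0,0,-2,-1],[0,0,0,0,0,0,-1],[0,0,0,0,0,0,-1]]' | tail -5
python3 -m inch '[[0,0,0,0,0,-1,-1],[0,0,0,0,0,0,-1],[0,0,0,0,0,0,-1]]' | tail -5
```

```text
t: 12.25
eef_pos: [587.3, 223.7, 48.1]
tcp_rot: [3.141, -0.0, 1.483]
ft_force: [0.8, 0.5, -2.4]
opening: 0.25
t: 12.65
eef_pos: [587.1, 223.7, 43.8]
tcp_rot: [3.141, -0.0, 1.484]
ft_force: [1.3, -0.2, -1.4]
opening: 0.251
t: 12.95
eef_pos: [587.0, 223.7, 42.6]
tcp_rot: [-3.142, -0.0, 1.484]
ft_force: [-0.1, 0.5, -2.3]
opening: 0.249
```

```bash
for i in 1 2; do python3 -m inch '[[0,0,0,0,0,-1,-1],[0,0,0,0,0,0,-1],[0,0,0,0,0,0,-1]]' | grep -E 'eef|force'; done
```

```text
eef_pos: [587.0, 223.7, 41.6]
ft_force: [-0.3, 0.5, -1.8]
eef_pos: [587.0, 223.7, 40.6]
ft_force: [0.1, -0.2, -2.6]
```

```bash
for i in 1 ; do python3 -m inch '[[0,0,0,0,0,-1,-1],[0,0,0,0,0,0,-1],[0,0,0,0,0,0,-1]]' | grep -E 'eef|force'; done;  python3 -m inch '[[0,0,0,0,0,-1,-1],[0,0,0,0,0,0,-1],[0,0,0,0,0,0,-1]]' | grep -E 'eef|force'
```

```text
eef_pos: [587.2, 223.7, 40.0]
ft_force: [-1.4, -0.3, 4.0]
eef_pos: [587.2, 223.7, 40.0]
ft_force: [-5.0, -1.6, 13.5]
```

Contact with the bed came at reported z=40 as predicted. I'll relieve the push and release.

```bash
python3 -m inch '[[0,0,0,0,0,1,-1],[0,0,0,0,0,0,0],[0,0,0,0,0,0,0],[0,0,0,0,0,0,0],[0,0,0,0,0,0,0],[0,0,0,0,0,0,0],[0,0,0,0,0,0,0]]' | tail -4
python3 -m inch '[[0,0,0,0,0,10,0],[0,0,0,0,0,20,0],[0,0,0,0,0,30,0],[0,0,0,0,0,30,0],[0,0,0,0,0,10,0],[0,0,0,0,0,0,0],[0,0,0,0,0,0,0]]' | tail -5
python3 - <<'E'
from h import *
c=viewer.read_camera('side'); P=cloud(c)
o=np.array([583.7,182.8,0]); X=np.array([.996,-.087,0]);Y=np.array([.087,.996,0])
L=np.stack([(P-o)@X,(P-o)@Y,P[...,2]],-1)
m=(abs(L[...,0])<50)&(L[...,1]>10)&(L[...,1]<70)&(L[...,2]>105)&(L[...,2]<125)
q=L[m]; print(len(q),cv2.minAreaRect(q[:,:2].astype(np.float32)),q[:,2].mean())
m=(L[...,2]>98)&(L[...,2]<112)&(abs(P[...,0]-449)<25)&(abs(P[...,1]-13)<25); print('knob',np.nanmean(P[m],0))
E
```

```text
eef_pos: [587.0, 223.7, 39.6]
tcp_rot: [-3.142, -0.0, 1.484]
ft_force: [-0.4, -0.3, 0.7]
opening: 0.5
t: 15.55
eef_pos: [586.5, 223.5, 138.8]
tcp_rot: [-3.141, 0.0, 1.484]
ft_force: [0.9, 0.2, -0.4]
opening: 0.498
165 ((-1.2542057037353516, 41.795265197753906), (56.33086013793945, 28.058897018432617), 2.4102160930633545) 113.6882500333263
knob [448.89039832  12.03203277 104.0150089 ]
```

The spacer stands upright at about (-1, 42) in the clamp frame, with its top at 114. Next is the knob at world (449, 12.5).

```bash
python3 -m inch '[[0,0,0,-23,-35,0,0],[0,0,0,-23,-35,0,0],[0,0,0,-23,-35,0,0],[0,0,0,-23,-35,0,0],[0,0,0,-23,-35,0,0],[0,0,0,-23,-36,0,0],[0,0,0,0,0,0,0],[0,0,0,0,0,-30,0],[0,0,0,0,0,0,0],[0,0,0,0,0,0,0]]' | tail -5
python3 - <<'E'
from h import *
w=viewer.read_camera('wrist'); save('k1',cv2.resize(w['color'][100:320,150:500],(700,440)))
E
```

```text
t: 16.6
eef_pos: [448.8, 13.1, 109.2]
tcp_rot: [-3.139, -0.0, 1.484]
ft_force: [0.2, -0.5, 0.3]
opening: 0.498
```

View pics/k1.png

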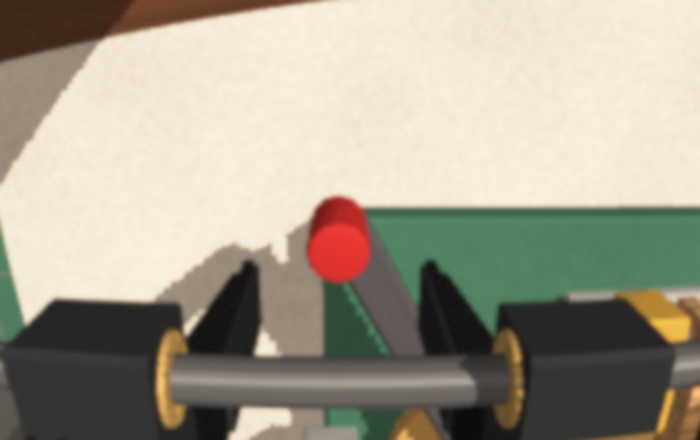

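The knob (col 340) is centred between the fingers (cols 255 to 430). I'll descend to reported z≈26 (tip about 68) and pinch.

```bash
python3 -m inch '[[0,0,0,0,0,-28,0],[0,0,0,0,0,-28,0],[0,0,0,0,0,-14,0],[0,0,0,0,0,-13,0],[0,0,0,0,0,0,0],[0,0,0,0,0,0,0]]' | tail -5
python3 -m inch '[[0,0,0,0,0,0,-1],[0,0,0,0,0,0,-1],[0,0,0,0,0,0,-1],[0,0,0,0,0,0,-1],[0,0,0,0,0,0,-1],[0,0,0,0,0,0,-1]]' | tail -5
```

```text
t: 17.25
eef_pos: [449.5, 12.9, 27.2]
tcp_rot: [3.141, -0.0, 1.484]
ft_force: [0.7, 0.1, 0.0]
opening: 0.502
t: 17.85
eef_pos: [449.1, 12.6, 26.9]
tcp_rot: [3.141, 0.0, 1.483]
ft_force: [0.0, -1.3, 6.4]
opening: 0.246
```

Pinched at 0.246 (23.4 mm). Now I swing in 0.02 rad steps and read the force along y at each.

```bash
for i in 1 2 3 4 5; do python3 -m inch '[[0,0,0,-1.2,3.2,0,-1],[0,0,0,0,0,0,-1]]' | grep -E 'eef|force'|paste - -; done; for i in 1 2 3 4 5; do python3 -m inch '[[0,0,0,-0.9,3.3,0,-1],[0,0,0,0,0,0,-1]]' | grep -E 'eef|force'|paste - -; done;  for i in 1 2 3 4 5; do python3 -m inch '[[0,0,0,-0.5,3.4,0,-1],[0,0,0,0,0,0,-1]]' | grep -E 'eef|force'|paste - -; done
```

```text
eef_pos: [447.8, 15.7, 26.9]	ft_force: [-1.2, -5.3, 6.9]
eef_pos: [446.5, 18.9, 26.9]	ft_force: [-2.0, -5.6, 6.6]
eef_pos: [445.3, 22.1, 26.9]	ft_force: [-2.0, -5.3, 6.8]
eef_pos: [444.2, 25.3, 26.9]	ft_force: [-2.1, -6.0, 6.7]
eef_pos: [443.1, 28.5, 26.9]	ft_force: [-0.9, -4.4, 6.0]
eef_pos: [442.0, 31.8, 26.9]	ft_force: [-1.8, -4.9, 6.9]
eef_pos: [441.1, 35.1, 26.9]	ft_force: [-3.1, -4.8, 7.3]
eef_pos: [440.2, 38.4, 26.9]	ft_force: [-2.0, -4.7, 8.4]
eef_pos: [439.5, 41.5, 26.9]	ft_force: [-2.1, -8.5, 6.4]
eef_pos: [438.7, 44.8, 26.9]	ft_force: [-0.9, -5.6, 6.4]
eef_pos: [437.9, 48.3, 26.9]	ft_force: [-1.9, -5.4, 6.7]
eef_pos: [437.2, 51.8, 26.9]	ft_force: [-2.4, -5.2, 7.5]
eef_pos: [436.7, 55.3, 26.9]	ft_force: [-3.3, -4.0, 8.2]
eef_pos: [436.2, 58.7, 26.9]	ft_force: [-2.7, -3.7, 7.7]
eef_pos: [435.8, 62.2, 26.9]	ft_force: [-1.9, -2.6, 6.8]
```

```bash
for i in 1 2 3 4 5 6 7 8 9 10; do python3 -m inch '[[0,0,0,-0.1,1.7,0,-1],[0,0,0,0,0,0,-1]]' | grep -E 'eef|force'|paste - -; done; for i in 1 2 3 4 5 6 7 8; do python3 -m inch '[[0,0,0,0.1,1.7,0,-1],[0,0,0,0,0,0,-1]]' | grep -E 'eef|force'|paste - -; done
```

```text
eef_pos: [435.6, 63.8, 26.9]	ft_force: [-2.1, -3.9, 8.2]
eef_pos: [435.4, 65.5, 26.9]	ft_force: [-2.7, -2.5, 7.5]
eef_pos: [435.3, 67.1, 26.9]	ft_force: [-3.8, -4.5, 8.2]
eef_pos: [435.2, 68.7, 26.9]	ft_force: [-3.3, -5.8, 8.4]
eef_pos: [435.1, 70.2, 26.9]	ft_force: [-2.2, -9.5, 7.8]
eef_pos: [435.1, 71.8, 26.9]	ft_force: [-2.6, -11.2, 7.8]
eef_pos: [435.0, 73.5, 26.9]	ft_force: [-1.8, -8.8, 8.5]
eef_pos: [434.9, 75.2, 26.9]	ft_force: [-2.3, -8.1, 7.9]
eef_pos: [434.8, 77.0, 26.9]	ft_force: [-2.7, -6.7, 9.4]
eef_pos: [434.8, 78.8, 26.9]	ft_force: [-1.9, -7.0, 7.9]
eef_pos: [434.8, 80.5, 26.9]	ft_force: [-1.6, -5.0, 7.5]
eef_pos: [434.7, 82.3, 26.9]	ft_force: [-3.2, -5.4, 8.2]
eef_pos: [434.8, 84.0, 26.9]	ft_force: [-3.3, -5.4, 8.0]
eef_pos: [434.8, 85.7, 26.9]	ft_force: [-3.4, -4.6, 9.2]
eef_pos: [434.8, 87.4, 26.9]	ft_force: [-4.0, -3.8, 9.2]
eef_pos: [434.9, 89.2, 26.9]	ft_force: [-3.9, -4.2, 8.6]
eef_pos: [435.0, 90.9, 26.9]	ft_force: [-4.1, -3.3, 8.8]
eef_pos: [435.1, 92.6, 26.8]	ft_force: [-4.5, -2.9, 8.7]
```

Click 1 fell at y≈44 and click 2 at y≈72.5 (q≈0.365). Click 3 is therefore expected at y≈101, 4 at 129.5 and 5 at 156. I'll continue with fine steps.

```bash
for i in 1 2 3 4 5 6 7 8 9 10 11 12; do python3 -m inch '[[0,0,0,0.3,1.7,0,-1],[0,0,0,0,0,0,-1]]' | grep -E 'eef|force'|paste - -; done
```

```text
eef_pos: [435.2, 94.4, 26.8]	ft_force: [-4.9, -2.2, 9.1]
eef_pos: [435.3, 96.0, 26.8]	ft_force: [-4.7, -4.8, 9.8]
eef_pos: [435.5, 97.6, 26.8]	ft_force: [-5.4, -5.6, 10.0]
eef_pos: [435.7, 99.1, 26.8]	ft_force: [-6.0, -8.9, 11.9]
eef_pos: [435.9, 100.6, 26.8]	ft_force: [-6.9, -9.3, 11.5]
eef_pos: [436.1, 102.4, 26.8]	ft_force: [-6.9, -7.8, 12.0]
eef_pos: [436.3, 104.1, 26.8]	ft_force: [-7.2, -7.5, 11.9]
eef_pos: [436.5, 105.9, 26.8]	ft_force: [-7.5, -6.6, 12.8]
eef_pos: [436.8, 107.7, 26.8]	ft_force: [-7.2, -5.6, 12.4]
eef_pos: [437.1, 109.4, 26.8]	ft_force: [-8.0, -5.1, 11.6]
eef_pos: [437.4, 111.2, 26.8]	ft_force: [-8.2, -4.1, 12.1]
eef_pos: [437.7, 112.9, 26.8]	ft_force: [-6.8, -4.5, 11.7]
```

```bash
for i in 1 2 3 4 5 6 ; do python3 -m inch '[[0,0,0,0.4,1.7,0,-1],[0,0,0,0,0,0,-1]]' | grep -E 'eef|force'|paste - -; done; date
```

```text
eef_pos: [438.1, 114.6, 26.8]	ft_force: [-7.5, -3.6, 11.1]
eef_pos: [438.4, 116.4, 26.8]	ft_force: [-7.7, -3.3, 11.2]
eef_pos: [438.8, 118.1, 26.8]	ft_force: [-8.2, -3.8, 11.5]
eef_pos: [439.2, 119.8, 26.8]	ft_force: [-8.1, -2.0, 11.2]
eef_pos: [439.6, 121.5, 26.8]	ft_force: [-8.2, -3.2, 12.0]
eef_pos: [440.0, 123.2, 26.8]	ft_force: [-7.8, -2.4, 11.8]
Fri Dec  4 07:16:07 UTC 2026
```

Click 3 came at y≈101, as predicted.

```bash
for i in 1 2 3 4 5 6 7; do python3 -m inch '[[0,0,0,0.5,1.6,0,-1],[0,0,0,0,0,0,-1]]' | grep -E 'eef|force'|paste - -; done
```

```text
eef_pos: [440.4, 124.7, 26.8]	ft_force: [-8.3, -3.9, 12.2]
eef_pos: [440.8, 126.2, 26.8]	ft_force: [-7.9, -5.8, 13.0]
eef_pos: [441.2, 127.6, 26.8]	ft_force: [-8.9, -7.0, 13.4]
eef_pos: [441.7, 129.1, 26.8]	ft_force: [-8.8, -7.6, 13.7]
eef_pos: [442.1, 130.7, 26.8]	ft_force: [-9.1, -7.5, 12.6]
eef_pos: [442.7, 132.4, 26.8]	ft_force: [-9.8, -5.1, 13.5]
eef_pos: [443.2, 134.1, 26.8]	ft_force: [-9.0, -5.4, 13.7]
```

Click 4 passed at y≈130.5. I'll advance about another 10 mm to midway and check.

```bash
for i in 1 2 3 4 5 6; do python3 -m inch '[[0,0,0,0.6,1.6,0,-1],[0,0,0,0,0,0,-1]]' | grep -E 'eef|force'|paste - -; done; python3 -m inch '[[0,0,0,0,0,0,-1],[0,0,0,0,0,0,-1]]' | tail -5
python3 - <<'E'
from h import *
c=viewer.read_camera('side'); P=cloud(c); save('fin',cv2.resize(c['color'][100:240,240:400],None,fx=4,fy=4))
o=np.array([583.7,182.8,0]); X=np.array([.996,-.087,0]);Y=np.array([.087,.996,0])
L=np.stack([(P-o)@X,(P-o)@Y,P[...,2]],-1)
m=(abs(L[...,0])<50)&(L[...,1]>10)&(L[...,1]<75)&(L[...,2]>108)&(L[...,2]<125)
q=L[m]; print(len(q),cv2.minAreaRect(q[:,:2].astype(np.float32)),q[:,2].mean())
e=state()['eef_pos']; d=e-[604.9,80.6,0]; print('knob in clamp rel axis',d@X,d@Y, np.hypot(d[0],d[1]))
for r in regions_of('click_box','side')[:2]:
    p=L[r['pixels']]; p=p[p[:,2]>52]; print(r['score'],cv2.minAreaRect(p[:,:2].astype(np.float32)))
E
```

```text
eef_pos: [443.7, 135.7, 26.8]	ft_force: [-9.1, -3.7, 13.9]
eef_pos: [444.3, 137.4, 26.8]	ft_force: [-8.9, -3.9, 13.0]
eef_pos: [444.9, 139.0, 26.8]	ft_force: [-9.4, -3.8, 13.8]
eef_pos: [445.5, 140.6, 26.8]	ft_force: [-10.2, -3.1, 13.5]
eef_pos: [446.1, 142.3, 26.8]	ft_force: [-10.3, -3.2, 12.8]
eef_pos: [446.7, 143.9, 26.8]	ft_force: [-10.3, -3.2, 12.8]
t: 30.85
eef_pos: [446.7, 143.8, 26.8]
tcp_rot: [-3.138, 0.001, 1.484]
ft_force: [-10.1, -2.9, 12.9]
opening: 0.247
146 ((-0.7912445068359375, 49.57358169555664), (30.31141471862793, 55.54557418823242), 88.78437042236328) 114.43614565689045
knob in clamp rel axis -163.05991318640812 49.21322336165655 170.35997472473798
0.66 ((30.16876220703125, -184.22251892089844), (35.892791748046875, 31.321048736572266), 1.4649327993392944)
```

View pics/fin.png

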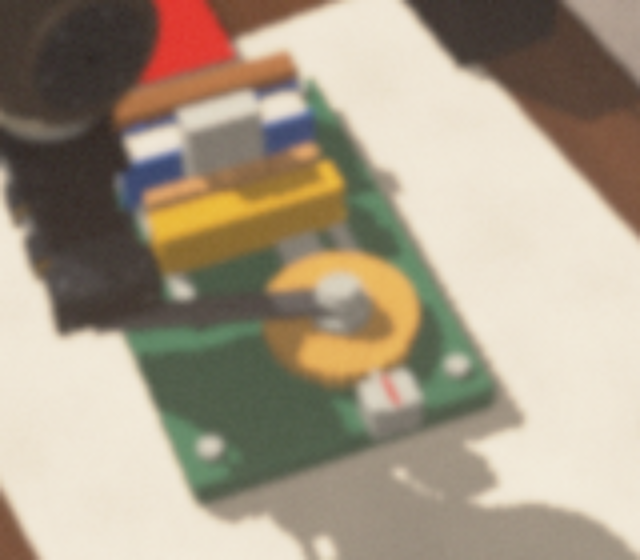

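The feel and the geometry agree: knob midway past click 4 (q≈0.794), still, spacer upright against the book. I'm handing in.

```bash
python3 -c "
from cell import ticket; print(ticket.job_done())"
```

```text
the job is handed in; nothing more can be done
None
```

I stood the 24 mm spacer in the clamp's gap, let go of it, then swung the lever four clicks and handed in at about 31 s, still pinching the red knob. The hand-in gave no verdict.

**Last checks**
- **Spacer:** the grip opening read 24 mm, so it is the right block. The final side view shows it upright, with its top at 114 mm and its centre at about x −1, y +49 mm in the clamp frame. It lies against the book with the pad closed on it. I could not measure the pad's nip force directly.
- **Clicks:** I felt them at knob y ≈ 44, 72, 101 and 130 mm in the world frame, evenly spaced. I hold at 143.8 mm, about 14 mm past the fourth and about 13 mm short of where the fifth would be.
- **Grip:** the fingers still read closed on the knob, opening 0.247 (about 23.5 mm).

**Checks that failed or disagreed**
- **First grasp missed:** it closed above the block without touching it. The depth image showed the fingertips about 43 mm higher than the reported z, and I allowed for that from then on.
- **Knob position:** in the clamp's own frame it reads y ≈ 49 mm, only 3.5 mm above the 45.5 mm lower limit. If the click box is turned about +0.06 rad, as the clicks suggest, it is about 59 mm, in the middle of the allowed band. The camera's fit of the box showed only about 0.03 rad, either way.
- **Unexplained force:** the wrist felt about 10 N sideways and 13 N upward while holding the knob. It stayed steady and well below the limits.
- **Pictures:** I viewed 10 or 11, so I may be one over the budget.

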